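# Present a cover over the trimming jig

## Task

Get the next moulded cover ready to load: swing the trimming jig's hold-down frame up by its black ball knob and right over to its open stop, then pick up the single brown cover that lies apart from the others and carry it over to the jig. Stop with it hovering level about a centimetre above the strips of the empty nest, squarely lined up to go straight down with its low step toward the robot, so that I can sight round its edges for flash before it is seated. Finish still holding it there; the cover must never touch the jig, and the tools and the cup must stay where they are.

Things in the scene. Friction and masses are not known exactly. Their poses are not given: they have to be found in the camera images.
- trim_jig: white trimming jig fixed on the bench, base 145 x 200 mm, 18 mm high. Origin on the bench, 58 mm behind the base's front edge; z up, x from the front (knob side, toward the robot) to the hinge at the back, y left. Two 11 mm round posts, 58 mm high, at x -32, y +70 and -55 mm; a 42 mm high screw block with a small screw at its right edge (x -8, y -74 to -107 mm).
- nest_mouth (a point): centre of the jig's nest at the level of the tops of its locating strips, 25.5 mm above the bench (nest floor 7.5 mm lower); axes as the jig's. The strips leave 62 mm in x, 75.5 mm in y. A seated cover has its underside's centre straight below this point, its axes parallel to the jig's and its low step toward jig -x.
- ball_knob (a point): centre of the black ball knob, 25 mm across, on the front of the hold-down frame, 69 mm above the bench when the frame is shut. It can be held from above, with the fingers closing along jig y; it turns between the fingers as the frame swings. A thin rod, 6 mm, joins it to the frame on its hinge side.
- frame_hinge (a point): middle of the frame's hinge axis, which runs along jig y, 68 mm above the bench and 153 mm behind the shut knob.
- trim_jig_frame (a joint): angle of the hold-down frame: 0 shut (level over the nest, 62 to 75 mm above the bench), growing as the knob goes up and back; 1.57 upright, open stop at 1.83 (leaning back). It stays where it is left beyond about 1.2, less far open it may fall shut. Opening takes about 2 to 3 N at the knob.
- next_cover: the single brown moulded cover lying apart from the rows, 58 x 74 x 32 mm, about 35 g, right way up. Origin at the centre of its underside, z up, y along its 74 mm length. A tall block (x -11 to +29 mm, 32 mm high) and a low step (x -29 to -11 mm, 10 mm high), both full length. Grasp from above across the 40 mm thick block, fingers closing along x, tips above the step.
- cover_step (a point): middle of the top of the cover's low step, 20 mm from the cover's origin along cover -x.
- offcut_cup: stainless cup for offcuts, 67 mm wide, 54 mm high, standing right of the jig; to be left alone. Origin at the centre of its underside.
- deburr_tool: hand deburring tool with blue handle, 164 mm long, 14 mm thick, lying right of the jig; to be left alone. Origin on the bench at mid-length.
- snap_gauge: ground steel gap gauge, 44 x 90 x 12 mm, lying in front of the jig; to be left alone. Origin at the centre of its underside.
- flush_cutter: flush cutter with red grips, 48 x 136 x 12 mm, lying near the front edge of the bench; to be left alone. Origin at the centre of its underside.
Not all that is in view belongs to the job. What is shaped like the next_cover but white is not meant.

How it is judged:
On the way, in this order (a step that is already met when the one before it is completed fails the run):
1. the hold-down frame is swung up and over to its open stop (past 1.65 rad) (value of joint trim_jig_frame above 1.65 rad), for 0.3 s.
2. the cover is lifted in the fingers, its underside at least 40 mm above the bench (height (world z) of next_cover above 0.04 m and contact force between next_cover and the fingers above 1 N), for 0.2 s.
At the end, for the whole second after the job is handed in: frame past 1.65 rad; fingers hold the cover still and level (0.08 rad), underside 3 to 22 mm above the tops of the nest strips, centre within 7 mm of the nest's centre, axes within 0.1 rad of the jig's, low step toward jig -x, not touching the jig (value of joint trim_jig_frame above 1.65 rad and z of next_cover in the frame of nest_mouth between 0.003 and 0.022 m and horizontal distance between next_cover and nest_mouth below 0.007 m and angle between the x axis of next_cover and the x axis of trim_jig, either way round below 0.1 rad and x of cover_step in the frame of nest_mouth below -0.01 m and angle between next_cover's own z axis and vertical below 0.08 rad and linear speed of next_cover below 0.02 m/s and contact force between next_cover and the fingers above 1 N and contact force between next_cover and trim_jig below 0.05 N); the arm keeps its last pose, push and grip.
It fails at once if the cover touches the jig (contact force between next_cover and trim_jig above 0.5 N).
It fails at once if the offcut cup is shifted by more than 15 mm (distance of offcut_cup from where it was at the start of the episode above 0.015 m).
It fails at once if the deburring tool is shifted by more than 15 mm (distance of deburr_tool from where it was at the start of the episode above 0.015 m).
It fails at once if the gap gauge is shifted by more than 15 mm (distance of snap_gauge from where it was at the start of the episode above 0.015 m).
It fails at once if the flush cutter is shifted by more than 15 mm (distance of flush_cutter from where it was at the start of the episode above 0.015 m).
It also fails if it takes over 51 s, if anything falls off the work surface, if the arm or the gripper's body presses on something with over 40 N, if the wrist force passes 120 N, or if a joint passes its speed limit or range.

## Robot

A 7-joint arm with a two-finger parallel gripper is mounted at the origin on a cart in front of the work surface, level with it; the furniture and walls round the work are solid. World frame = base frame: x ahead of the robot, y to its left, z up, the work surface at z = 0. Lengths are in m, angles in rad, forces in N, time in s.
With the tool pointing down it reaches from about 0.4 to 0.85 m from the base axis. Payload 10.4 kg.
Tool frame: the origin (TCP) lies on the centre line of the jaws, within the pads' length; the fingertips stand 17 mm ahead of it and the grasp point (between the pads) lies 2 mm behind it; z points along the fingers, y is the line along which they close (so a half turn about z gives the same grasp; the last joint's range is limited). The gripper opens to 85 mm and grips with 20 to 120 N. Pads are 22 mm wide; open, the fingers measure 114 mm over their backs; the gripper's body (76 mm by 85 mm) begins 54 mm behind the grasp point. The pads swing forward as they close: fully open they stand 13 mm farther back than shut.
Start: joints at [-1.185, 0.332, -0.065, 1.46, 0.022, 1.35, -0.088], TCP at [0.248, 0.574, 0.221] pointing down, gripper open.
Joint ranges: [-2.6, 2.6], [-0.5, 2.12], [-1.47, 1.34], [0.16, 2.42], [-1.27, 4.41], [0.06, 2.06], [-2.6, 2.6]. Speed limits (rad/s): [2.22, 2.22, 2.79, 2.79, 3.14, 3.14, 3.14].

## Interface

Orientations are given as a unit quaternion [x, y, z, w].
In Python, from workcell import get_obs, optics, job gives the robot as it stands. The module is installed in compiled form; this text tells all that it offers.
- The arm moves only by the tool send_rows, never from a script. Its argument "plan" is a list that holds one entry, the list of rows, each a list of 7 numbers: the turn, a rotation vector about the tool's x, y, z in units of 1.5 rad (1.0 is 1.5 rad), then the shift along the tool's x, y, z in units of 20 cm (1.0 is 20 cm), then the opening, from 0 (shut) to 1 (fully open). A call has 1 to 20 rows; each row shifts and turns the commanded pose from where the row before left it, along the tool's axes as they then stand; what a row does not reach is not made up. A row lasts 1/12 s, in which the tool goes at most 41.7 mm and 7.16 degrees, less where a joint would pass 70% of its speed; a pose out of reach is approached as far as the arm can. A call with a number of a shift or a turn outside -1 to 1 is refused whole. A call with a gripper value outside its range is refused whole. The fingers move at their own pace and stop on an object; "squeeze" is the grip in N (left out, the last holds). Time passes only in rows, so rows that do not move let the fingers close. It gives the time, the measured TCP pose, the force, the opening and the grip force at its end, in the units of the state.
- get_obs(): the state, without advancing time (a new reading comes with each control period).
- optics.camera(name): name is "side" or "top" or "wrist"; returns the picture (420x560x3 uint8, red, green, blue); there is no depth.
- optics.get_calibration(name): a dict with "intrinsics" (3x3 intrinsics, pixels), "world_from_camera" (4x4, takes a point from camera to world coordinates); the wrist camera has in their place "T_tool_cam" (4x4, takes a point from camera to tool coordinates, whose origin is the TCP and whose axes are the flange's). Camera axes: x right, y up, looking along -z (the intrinsics and any distortion apply to the point x, -y, -z); pixel columns grow to the right and rows downward; lengths in m; the calibration is good to about 2 mm. A picture is of the moment at which its call begins: read the wrist's pose just before it. get_calibration takes no time and is no camera call.
- job.hand_in(): hands the job in; it is judged then, once.
The state is a dict: "clock": time; "joint_pos": joint angles; "joint_velocities": joint speeds; "tau": joint torques, N m; "position": TCP position; "ee_rot": TCP orientation; "ft_force": force on the tool from outside, world axes, zero at the start; "torque": the same for the moment, N m; "grip_width": opening from 0.0 (shut) to 1.0 (fully open); "grasp_force": force on a finger pad.
Only numpy, scipy, OpenCV 4.12 (cv2) and the standard library are available. Lean on these libraries where they do the work, as an engineer would, in place of code of your own. Each camera call takes 0.05 s, during which the arm holds its last target. There are 200 camera calls.

## Working session

There is one attempt and no reset: what is moved stays moved. The work goes in short steps, Python scripts to look and compute and a tool call to move; the robot and the scene stay as the last step left them, time stands still between calls to the robot, and variables do not carry over. Pictures are saved under pics/ and viewed, at most 10 in all, crops included, and the job is handed in when it is done.

Besides the shell and the picture viewer there is one more tool, called after "Request:" as name([rows], argument=value, ...), one row to a line, values as JSON. send_rows: Moves the arm, as the interface text tells. Its arguments: {"type":"object","properties":{"plan":{"type":"array"},"squeeze":{"type":"number"}},"required":["plan"]}

```bash
mkdir -p pics
python3 - <<'E'
from workcell import get_obs, optics
import cv2,numpy as np
s=get_obs();print({k:np.round(v,3).tolist() for k,v in s.items()})
for n in ("top","side","wrist"):
    im=optics.camera(n);cv2.imwrite(f"pics/{n}0.png",im[:,:,::-1]);c=optics.get_calibration(n);print(n,{k:np.round(v,4).tolist() for k,v in c.items()})
E
```

```text
{'clock': 0.0, 'joint_pos': [-1.185, 0.333, -0.065, 1.461, 0.022, 1.35, -0.089], 'joint_velocities': [0.001, 0.001, 0.002, -0.002, 0.001, 0.001, 0.0], 'tau': [0.0, -62.546, 0.049, -39.159, 0.016, 0.01, -0.0], 'position': [0.248, 0.573, 0.22], 'ee_rot': [0.203, 0.979, -0.001, -0.0], 'ft_force': [0.161, 0.298, -1.323], 'torque': [0.025, 0.02, 0.027], 'grasp_force': 0.0, 'grip_width': 1.0}
top {'intrinsics': [[451.5865, 0.0, 276.1362], [0.0, 451.5865, 219.4468], [0.0, 0.0, 1.0]], 'world_from_camera': [[-0.0146, 0.9986, -0.0509, 0.487], [-0.9998, -0.014, 0.0104, -0.2027], [0.0097, 0.051, 0.9987, 1.1075], [0.0, 0.0, 0.0, 1.0]]}
side {'intrinsics': [[409.2264, 0.0, 280.3945], [0.0, 409.2264, 204.3367], [0.0, 0.0, 1.0]], 'world_from_camera': [[0.9997, -0.0164, -0.0198, 0.5494], [-0.0104, 0.4489, -0.8935, -1.0217], [0.0236, 0.8934, 0.4486, 0.4696], [0.0, 0.0, 0.0, 1.0]]}
wrist {'intrinsics': [[310.8932, 0.0, 280.6678], [0.0, 310.8932, 208.7539], [0.0, 0.0, 1.0]], 'T_tool_cam': [[-0.0, 0.9514, 0.3079, 0.0784], [1.0, 0.0, 0.0001, -0.0004], [0.0001, 0.3079, -0.9514, -0.1531], [0.0, 0.0, 0.0, 1.0]]}
```

View pics/top0.png

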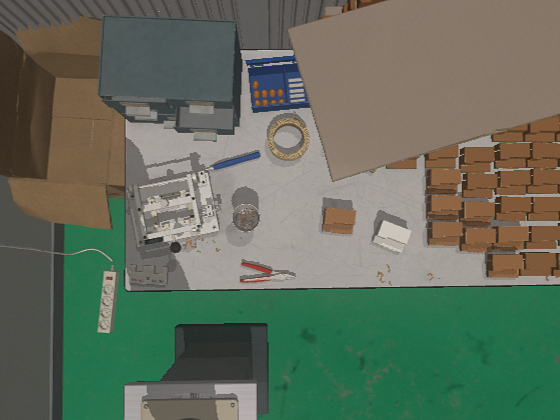

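View pics/side0.png

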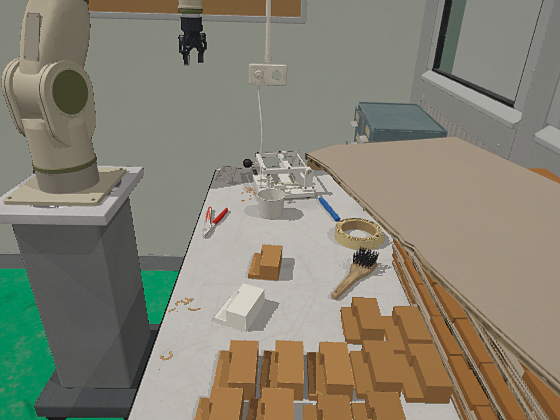

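The top view shows the jig at about (175,207), with the black knob at (175,247). The single brown cover is at (339,220), a white look-alike at (392,236) and the brown rows at x > 425. The cover at (339,220) fits: it is brown and lies apart from the others. The side view shows it at (266,262) with the low step toward the left, i.e. toward the robot. I'll enlarge to confirm.

```bash
cat > h.py <<'E'
import numpy as np,cv2
from workcell import get_obs, optics
from scipy.spatial.transform import Rotation as R
def cam(n,s=None):
    c=optics.get_calibration(n);K=np.array(c['intrinsics'])
    if n!='wrist': return K,np.array(c['world_from_camera'])
    T=np.eye(4);T[:3,:3]=R.from_quat(s['ee_rot']).as_matrix();T[:3,3]=s['position']
    return K,T@np.array(c['T_tool_cam'])
def ray(kt,uv):
    K,T=kt;d=np.array([(uv[0]-K[0,2])/K[0,0],-(uv[1]-K[1,2])/K[1,1],-1])
    return T[:3,3],T[:3,:3]@d
def plane(kt,uv,z):
    o,d=ray(kt,uv);return o+d*(z-o[2])/d[2]
def tri(*rs):
    A=0;b=0
    for o,d in rs:
        d=d/np.linalg.norm(d);P=np.eye(3)-np.outer(d,d);A=A+P;b=b+P@o
    return np.linalg.solve(A,b)
def proj(kt,p):
    K,T=kt;q=np.linalg.inv(T)@np.append(p,1);return np.array([K[0,0]*q[0]/-q[2]+K[0,2],K[1,1]*q[1]/q[2]+K[1,2]])
E
python3 - <<'E'
import cv2,numpy as np
a=cv2.imread('pics/top0.png');b=cv2.imread('pics/side0.png')
z=lambda i,x,y,w,h,k:cv2.resize(i[y:y+h,x:x+w],None,fx=k,fy=k,interpolation=cv2.INTER_CUBIC)
A=z(a,120,160,132,130,4);B=np.hstack([z(a,310,195,66,50,4),z(b,230,235,66,50,4)]);C=z(b,235,145,132,75,4)
cv2.imwrite('pics/c1.png',A[:, :]);cv2.imwrite('pics/c2.png',np.vstack([B,C]))
E
```

```text
(no output)
```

View pics/c1.png

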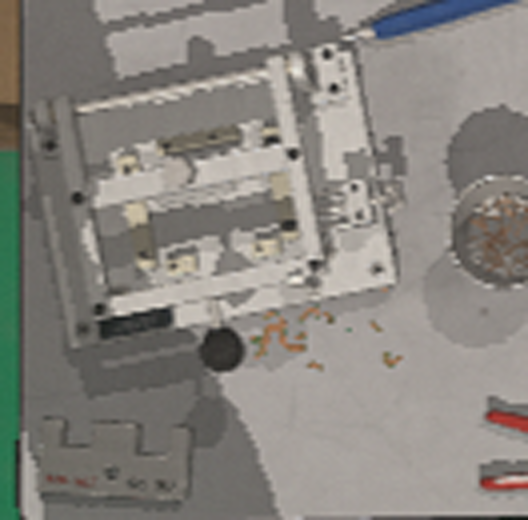

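View pics/c2.png

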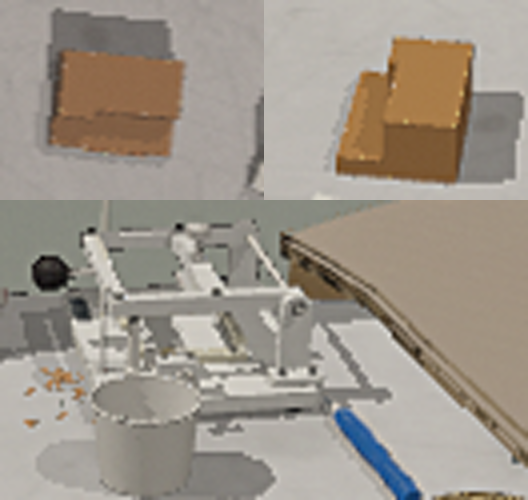

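The crops confirm the cover at (339,220): brown, tall block at the back and low step toward the robot. The knob is at (175.5,247.2) in the top view and (247.5,163) in the side view.

Run:
```python
from h import *
np.set_printoptions(precision=4,suppress=True)
t,s=cam('top'),cam('side')
k=tri(ray(t,(175.5,247.2)),ray(s,(247.5,163)));print('knob tri',k,'plane',plane(t,(175.5,247.2),.069))
c=lambda u,v:(120+u/4,160+v/4)
for n,p in dict(FL=(75,348),FR=(398,285),BR=(358,42)).items(): print(n,plane(t,c(*p),.018))
# cover masks
im=cv2.imread('pics/top0.png');hsv=cv2.cvtColor(im,cv2.COLOR_BGR2HSV)
m=cv2.inRange(hsv,(5,90,60),(20,255,255));m[:195]=0;m[245:]=0;m[:,:315]=0;m[:,365:]=0
cs=max(cv2.findContours(m,0,1)[0],key=cv2.contourArea);print(cv2.minAreaRect(cs),cv2.contourArea(cs))
for q in cv2.approxPolyDP(cs,2.5,True)[:,0]: print(q,plane(t,q,0),plane(t,q,.032))
```

```text
knob tri [0.4801 0.0175 0.0712] plane [0.4795 0.0179 0.069 ]
FL [0.4809 0.1168 0.018 ]
FR [ 0.5159 -0.0772  0.018 ]
BR [ 0.6636 -0.0542  0.018 ]
((338.6036376953125, 220.56707763671875), (30.92083168029785, 24.40536880493164), 6.34019136428833) 672.0
[325 208] [ 0.5699 -0.335   0.    ] [ 0.5675 -0.3311  0.032 ]
[322 230] [ 0.5159 -0.3265  0.    ] [ 0.5151 -0.3229  0.032 ]
[351 233] [ 0.5075 -0.3976  0.    ] [ 0.5069 -0.392   0.032 ]
[354 210] [ 0.564  -0.4063  0.    ] [ 0.5618 -0.4005  0.032 ]
```

Request:
send_rows([
  [[0,0,-0.0775,0,0,0,1],[0,0,-0.0775,0,0,0,1],[0,0,-0.0775,0,0,0,1],[0,0,-0.0775,0,0,0,1],[0,0,-0.0775,0,0,0,1],[0,0,0,-0.04,-0.18,0.015,1],[0,0,0,-0.04,-0.18,0.015,1],[0,0,0,-0.04,-0.18,0.015,1],[0,0,0,-0.04,-0.18,0.015,1],[0,0,0,-0.04,-0.18,0.015,1],[0,0,0,-0.04,-0.18,0.015,1],[0,0,0,-0.04,-0.18,0.015,1],[0,0,0,-0.04,-0.18,0.015,1],[0,0,0,-0.04,-0.18,0.015,1],[0,0,0,-0.04,-0.18,0.015,1],[0,0,0,-0.04,-0.18,0.015,1],[0,0,0,-0.04,-0.18,0.015,1],[0,0,0,-0.04,-0.18,0.015,1],[0,0,0,-0.04,-0.18,0.015,1],[0,0,0,0,0,0,1]],
])

```text
clock: 1.82
position: [0.4469, 0.0891, 0.1781]
ee_rot: [-0.082, 0.997, -0.001, 0.0]
ft_force: [0.1, -0.4, 0.3]
grip_width: 1.001
grasp_force: 0.0
```

Run:
```python
from h import *
import pickle
s=get_obs();im=optics.camera('wrist')[:,:,::-1].copy();cv2.imwrite('pics/w1.png',im);pickle.dump(s,open('w1.pkl','wb'))
print(s['clock'],s['position'],R.from_quat(s['ee_rot']).as_matrix().round(3),proj(cam('wrist',s),(.48,.0177,.07)))
```

```text
1.8167 [0.44692667 0.08914713 0.17809871] [[-0.987 -0.163  0.   ]
 [-0.163  0.987 -0.002]
 [ 0.    -0.002 -1.   ]] [197.12755762 224.74117933]
```

View pics/w1.png

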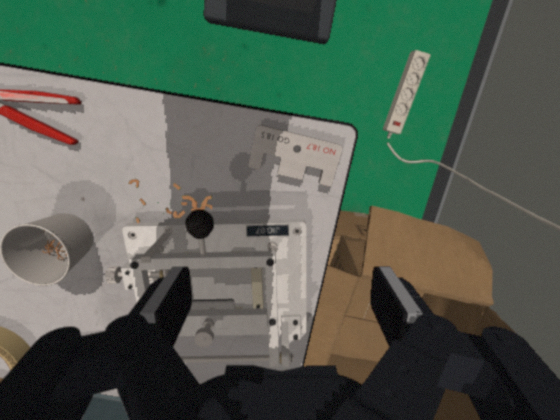

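The wrist view shows the knob at (199.5,224), 2 px from the prediction. The jig front edge runs from about (122,227) to (305,222).

Run:
```python
from h import *
import pickle
s=pickle.load(open('w1.pkl','rb'));w=cam('wrist',s)
im=cv2.imread('pics/w1.png');g=im.max(2)
m=(g<45).astype(np.uint8)*255;m[:205]=0;m[242:]=0;m[:,:183]=0;m[:,218:]=0
M=cv2.moments(m,True);c=(M['m10']/M['m00'],M['m01']/M['m00']);print(c,M['m00'])
t=cam('top');k=tri(ray(w,c),ray(t,(175.5,247.2)),ray(cam('side'),(247.5,163)));print(k,plane(w,c,.069))
R0=R.from_quat(s['ee_rot']).as_matrix();print('tool delta',R0.T@(np.array([*k[:2],.073])-s['position']))
# white/dark edge of jig front
a=plane(w,(305,222),.018);b=plane(w,(122,227),.018);print(a,b,np.arctan2(-(a-b)[0],(a-b)[1]),np.linalg.norm(a-b))
```

```text
(199.30050083472455, 223.30884808013354) 599.0
[0.47954875 0.01873071 0.06985576] [0.47872362 0.01929629 0.069     ]
tool delta [-0.02070404 -0.07460904  0.10522949]
[0.47989514 0.12015134 0.018     ] [ 0.51794435 -0.07382812  0.018     ] 0.19369157625298847 0.19767592776566478
```

Request:
send_rows([
  [[0,0,-0.007,-0.0345,-0.1243,0,0.7],[0,0,-0.007,-0.0345,-0.1243,0,0.7],[0,0,0,-0.0345,-0.1243,0,0.7],[0,0,0,0,0,0.1,0.7],[0,0,0,0,0,0.1,0.7],[0,0,0,0,0,0.1,0.7],[0,0,0,0,0,0.1,0.7],[0,0,0,0,0,0.1,0.7],[0,0,0,0,0,0.025,0.7],[0,0,0,0,0,0,0],[0,0,0,0,0,0,0],[0,0,0,0,0,0,0],[0,0,0,0,0,0,0],[0,0,0,0,0,0,0],[0,0,0,0,0,0,0],[0,0,0,0,0,0,0],[0,0,0,0,0,0,0]],
], squeeze=30)

```text
clock: 3.28
position: [0.4793, 0.0267, 0.0737]
ee_rot: [-0.097, 0.995, 0.0, 0.0]
ft_force: [-0.5, 0.8, 0.2]
grip_width: 0.0
grasp_force: 0.0
```

Run:
```python
from h import *
s=get_obs();im=optics.camera('wrist')[:,:,::-1].copy();b=optics.camera('side')[:,:,::-1]
print(s['clock'],s['position'],s['grip_width'],s['grasp_force'],proj(cam('wrist',s),s['position']),proj(cam('side'),s['position']))
z=cv2.resize(b[110:215,200:340],None,fx=3,fy=3);z=cv2.resize(z,(560,420));cv2.imwrite('pics/w2.png',np.vstack([cv2.resize(im,(400,300)),cv2.resize(z,(400,300))]))
```

```text
3.2833 [0.47928312 0.02667833 0.07368931] 9.544781928205814e-05 0.0 [281.77868052 259.5092274 ] [247.18656974 160.92429251]
```

View pics/w2.png

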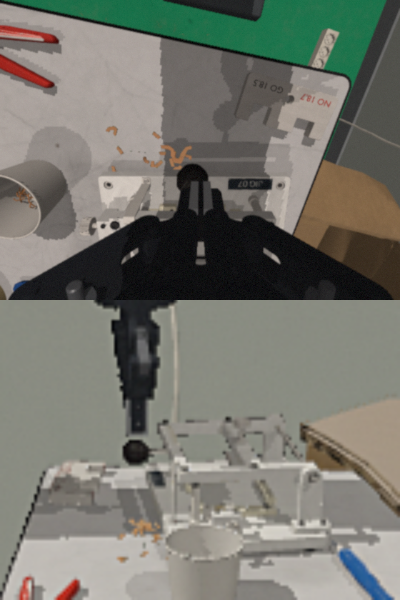

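View crop.

Run:
```python
from h import *
s=get_obs();b=optics.camera('side')[:,:,::-1];w=optics.camera('wrist')[:,:,::-1]
Z=lambda i,x,y:cv2.resize(i[y:y+60,x:x+60],None,fx=6.6,fy=6.6,interpolation=cv2.INTER_CUBIC)
cv2.imwrite('pics/z1.png',np.hstack([Z(b,220,130),Z(w,250,220)]))
M=R.from_quat(s['ee_rot']).as_matrix();p=s['position']
for d in (-.02,0,.017): q=p+M[:,2]*d;print(d,proj(cam('side'),q)-[220,130],proj(cam('wrist',s),q)-[250,220])
kk=(.4795,.0187,.07);print(proj(cam('wrist',s),kk)-[250,220],proj(cam('side'),kk)-[220,130])
```

```text
-0.02 [27.06518364 23.98998396] [31.91151013 58.59371684]
0 [27.16162479 30.96510798] [31.77867308 39.5091873 ]
0.017 [27.24238536 36.80613022] [31.68711817 26.35560975]
[17.59528966 34.50605329] [27.10111561 33.25247736]
```

View pics/z1.png

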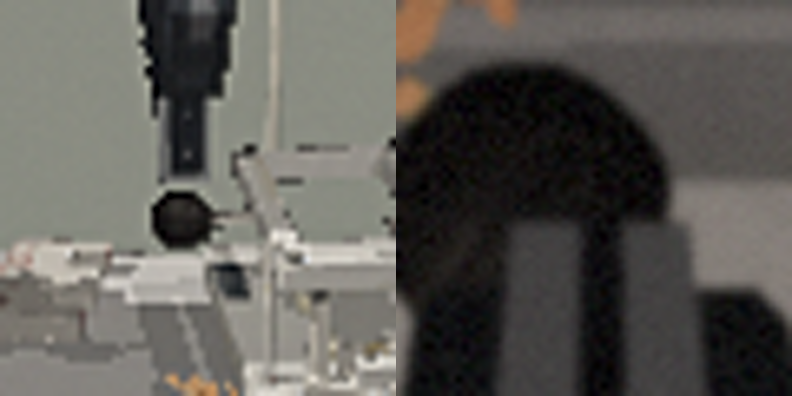

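The fingertips sit just above the ball's top (side crop: tips at row 157, knob top at 159), although the reading says they should be lower. I'll compare the reported height with the images before acting.

Run:
```python
from h import *
s=get_obs();print({k:np.round(s[k],4).tolist() for k in ('clock','position','ee_rot','joint_pos','ft_force','grip_width')})
im=cv2.imread('pics/z1.png')
# camera range implied by wrist features: orange chips / label corners in w2 full-res unavailable -> new picture
w=optics.camera('wrist')[:,:,::-1].copy();cv2.imwrite('pics/w3.png',w)
# red cutter tips & label: report white jig corner screws? use edges of cutter red blobs
for n,im,kt in (('w3',w,cam('wrist',s)),('w1',cv2.imread('pics/w1.png'),cam('wrist',__import__('pickle').load(open('w1.pkl','rb')))),('top',cv2.imread('pics/top0.png'),cam('top'))):
    h=cv2.cvtColor(im,cv2.COLOR_BGR2HSV);m=cv2.inRange(h,(0,150,80),(4,255,255))|cv2.inRange(h,(174,150,80),(180,255,255))
    for c in cv2.findContours(m,0,1)[0]:
        if cv2.contourArea(c)>40:
            q=c[:,0];r=q[q[:,0].argmax() if n!='top' else q[:,0].argmin()];print(n,r,plane(kt,r,.012).round(4))
```

```text
{'clock': 3.4833, 'position': [0.4792, 0.0267, 0.0735], 'ee_rot': [-0.0966, 0.9953, 0.0, 0.0], 'joint_pos': [-0.4819, 0.1573, 0.3573, 2.0205, -0.0663, 0.9746, 1.6729], 'ft_force': [0.5664, -0.2654, -0.2487], 'grip_width': 0.0017}
w3 [ 74 117] [ 0.4338 -0.1223  0.012 ]
w3 [48 51] [ 0.3967 -0.1379  0.012 ]
w3 [79 55] [ 0.3952 -0.1189  0.012 ]
w1 [ 76 140] [ 0.4332 -0.1233  0.012 ]
w1 [ 79 101] [ 0.3948 -0.119   0.012 ]
top [242 263] [ 0.4386 -0.1302  0.012 ]
```

The cutter points match between both wrist views, so the pose reading is good. The fingertips really do end about 12 mm behind the reported TCP. The knob is 6 mm to tool −y of the jaw centre, so I'll reopen, shift and go about 28 mm lower.

Request:
send_rows([
  [[0,0,0,0,0,0,0.7],[0,0,0,0,0,0,0.7],[0,0,0,0,0,0,0.7],[0,0,0,0,0,0,0.7],[0,0,0,0,0,0,0.7],[0,0,0,0.005,-0.016,0,0.7],[0,0,0,0,-0.016,0,0.7],[0,0,0,0,0,0.035,0.7],[0,0,0,0,0,0.035,0.7],[0,0,0,0,0,0.035,0.7],[0,0,0,0,0,0.035,0.7],[0,0,0,0,0,0,0.7]],
])

```text
clock: 4.53
position: [0.4783, 0.0201, 0.0437]
ee_rot: [-0.097, 0.995, -0.0, -0.001]
ft_force: [-0.2, 0.5, 0.2]
grip_width: 0.7
grasp_force: 0.0
```

Request:
send_rows([
  [[0,0,0,0,0,0,0.1],[0,0,0,0,0,0,0.1],[0,0,0,0,0,0,0.1],[0,0,0,0,0,0,0.1],[0,0,0,0,0,0,0.1],[0,0,0,0,0,0,0.1],[0,0,0,0,0,0,0.1],[0,0,0,0,0,0,0.1]],
])

```text
clock: 5.2
position: [0.4797, 0.0201, 0.0458]
ee_rot: [-0.097, 0.995, 0.0, 0.0]
ft_force: [-0.7, -1.5, 5.3]
grip_width: 0.271
grasp_force: 29.6
```

The fingers have the knob (grip 29.6 N, opening about 23 mm). Now I'll start the arc about the hinge.

Request:
send_rows([
  [[0,0,0,-0.0038,0,-0.0763,0.1],[0,0,0,-0.0114,0,-0.0757,0.1],[0,0,0,-0.019,0,-0.0741,0.1],[0,0,0,-0.0262,0,-0.0718,0.1],[0,0,0,-0.0333,0,-0.0689,0.1],[0,0,0,-0.04,0,-0.0652,0.1],[0,0,0,0,0,0,0.1]],
])

```text
clock: 5.78
position: [0.507, 0.0253, 0.1337]
ee_rot: [-0.097, 0.995, 0.0, 0.001]
ft_force: [-2.7, -2.0, 0.1]
grip_width: 0.267
grasp_force: 30.4
```

Request:
send_rows([
  [[0,0,0,-0.0463,0,-0.0609,0.1],[0,0,0,-0.0521,0,-0.056,0.1],[0,0,0,-0.0575,0,-0.0504,0.1],[0,0,0,-0.0622,0,-0.0445,0.1],[0,0,0,-0.0663,0,-0.038,0.1],[0,0,0,-0.0698,0,-0.0312,0.1],[0,0,0,0,0,0,0.1]],
])

```text
clock: 6.37
position: [0.5766, 0.0387, 0.1883]
ee_rot: [-0.096, 0.995, -0.0, 0.0]
ft_force: [-3.2, -2.5, 7.7]
grip_width: 0.266
grasp_force: 31.7
```

Request:
send_rows([
  [[0,0,0,-0.0726,0,-0.0242,0.1],[0,0,0,-0.0746,0,-0.0167,0.1],[0,0,0,-0.076,0,-0.0093,0.1],[0,0,0,-0.0764,0,-0.0016,0.1],[0,0,0,-0.0762,0,0.006,0.1],[0,0,0,-0.06,0,0.01,0.1],[0,0,0,0,0,0,0.1]],
])

```text
clock: 6.95
position: [0.6626, 0.0551, 0.1946]
ee_rot: [-0.096, 0.995, -0.001, 0.001]
ft_force: [2.8, -2.1, 4.8]
grip_width: 0.263
grasp_force: 31.5
```

Request:
send_rows([
  [[0,0,0,-0.03,0,0.008,0.1],[0,0,0,-0.02,0,0.005,0.1],[0,0,0,0,0,0,0.1],[0,0,0,0,0,0,0.1],[0,0,0,0,0,0,0.1]],
])

```text
clock: 7.37
position: [0.6705, 0.0567, 0.1925]
ee_rot: [-0.096, 0.995, -0.0, 0.0]
ft_force: [-0.0, -3.4, 5.2]
grip_width: 0.267
grasp_force: 31.7
```

Frame is at its stop. I'll release the knob, rise clear and travel to above the cover.

Request:
send_rows([
  [[0,0,0,0,0,0,0.8],[0,0,0,0,0,0,0.8],[0,0,0,0,0,0,0.8],[0,0,0,0,0,0,0.8],[0,0,0,0,0,-0.17,0.8],[0,0,0,0,0,-0.17,0.8],[0,0,0,0,0,-0.17,0.8],[0,0,0.05,0,0,0,0.8],[0,0,0.05,0,0,0,0.8],[0,0,0.05,0,0,0,0.8],[0,0,0.05,0,0,0,0.8]],
])

```text
clock: 8.28
position: [0.6705, 0.0579, 0.2945]
ee_rot: [0.055, 0.998, 0.0, -0.0]
ft_force: [0.6, -0.7, -0.8]
grip_width: 0.803
grasp_force: 0.0
```

Request:
send_rows([
  [[0,0,0,0.036,-0.18,0.03,1],[0,0,0,0.036,-0.18,0.03,1],[0,0,0,0.036,-0.18,0.03,1],[0,0,0,0.036,-0.18,0.03,1],[0,0,0,0.036,-0.18,0.03,1],[0,0,0,0.036,-0.18,0.03,1],[0,0,0,0.036,-0.18,0.03,1],[0,0,0,0.036,-0.18,0.03,1],[0,0,0,0.036,-0.18,0.03,1],[0,0,0,0.036,-0.18,0.03,1],[0,0,0,0.036,-0.18,0.03,1],[0,0,0,0.036,-0.18,0.03,1],[0,0,0,0,0,0,1],[0,0,0,0,0,0,1]],
])

```text
clock: 9.45
position: [0.5368, -0.3653, 0.222]
ee_rot: [0.056, 0.998, -0.0, -0.001]
ft_force: [0.4, 0.4, 0.2]
grip_width: 0.999
grasp_force: 0.0
```

Run:
```python
from h import *
import pickle
s=get_obs();im=optics.camera('wrist')[:,:,::-1].copy();t=optics.camera('top')[:,:,::-1].copy();d=optics.camera('side')[:,:,::-1].copy()
cv2.imwrite('pics/w4.png',im);cv2.imwrite('pics/t4.png',t);cv2.imwrite('pics/s4.png',d);pickle.dump(s,open('w4.pkl','wb'))
print(s['clock'],s['position'],s['ee_rot'])
w=cam('wrist',s);hsv=cv2.cvtColor(im,cv2.COLOR_BGR2HSV);m=cv2.inRange(hsv,(5,90,40),(20,255,255))
for c in sorted(cv2.findContours(m,0,1)[0],key=cv2.contourArea)[-3:]: print(cv2.contourArea(c),cv2.boundingRect(c))
A=cv2.resize(t[155:285,120:260],None,fx=4,fy=4,interpolation=cv2.INTER_CUBIC)[:, :]
cv2.imwrite('pics/v4.png',np.hstack([cv2.resize(im,(0,0),fx=.71,fy=.71)[:298],cv2.resize(A,(398,298))]))
```

```text
9.45 [ 0.53682218 -0.36529717  0.22198305] [ 5.55795372e-02  9.98454034e-01 -2.18854668e-04 -6.40408354e-04]
3198.0 (250, 152, 64, 54)
3217.5 (173, 280, 177, 91)
22021.5 (0, 140, 139, 242)
```

View pics/v4.png

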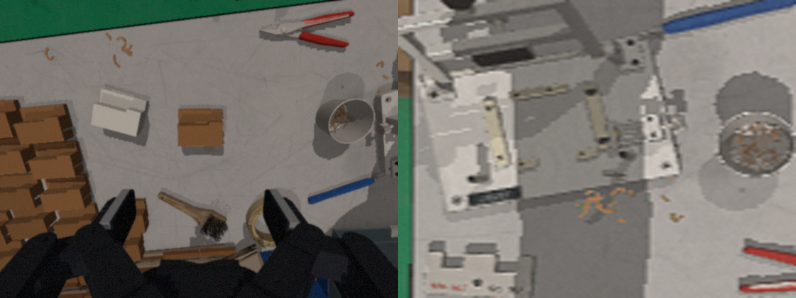

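The frame is up, leaning back. In the wrist view the cover spans (250–314, 152–206), with its low step at the top, toward the robot. The jig nest strips are now visible in the top view.

Run:
```python
from h import *
import pickle
np.set_printoptions(precision=4,suppress=True)
s=pickle.load(open('w4.pkl','rb'));w=cam('wrist',s);im=cv2.imread('pics/w4.png');print(s['joint_pos'])
def quad(im,x0,y0,x1,y1):
    hsv=cv2.cvtColor(im,cv2.COLOR_BGR2HSV);m=cv2.inRange(hsv,(5,90,40),(20,255,255));k=np.zeros_like(m);k[y0:y1,x0:x1]=m[y0:y1,x0:x1]
    return max(cv2.findContours(k,0,1)[0],key=cv2.contourArea)
c=quad(im,240,145,325,215);print(cv2.approxPolyDP(c,2.5,True)[:,0].tolist(),cv2.boundingRect(c))
h=cv2.cvtColor(im,cv2.COLOR_BGR2HSV)
for x in (265,285,300): print(x,h[148:212,x,2].tolist())
t=cv2.imread('pics/t4.png')
```

```text
[ 0.0934  0.4254  0.5965  1.4157 -0.2376  1.3736  2.1544]
[[251, 155], [252, 205], [312, 205], [312, 154], [263, 152]] (250, 152, 64, 54)
265 [117, 116, 116, 117, 126, 113, 113, 113, 112, 116, 112, 113, 106, 100, 99, 99, 97, 102, 100, 98, 98, 95, 97, 96, 89, 82, 85, 85, 94, 105, 114, 114, 113, 113, 114, 114, 111, 115, 116, 111, 113, 112, 114, 112, 112, 114, 114, 115, 114, 110, 112, 114, 111, 114, 109, 115, 117, 115, 105, 91, 85, 88, 86, 84]
285 [118, 117, 114, 112, 120, 109, 102, 110, 116, 113, 117, 115, 109, 101, 101, 99, 100, 99, 98, 96, 98, 95, 95, 104, 104, 95, 85, 83, 93, 107, 111, 114, 115, 116, 114, 113, 113, 110, 115, 115, 114, 112, 113, 115, 113, 115, 112, 114, 111, 116, 112, 114, 116, 115, 113, 115, 116, 117, 102, 89, 88, 84, 84, 83]
300 [122, 120, 119, 118, 113, 103, 99, 106, 104, 101, 94, 100, 98, 97, 97, 98, 99, 98, 99, 100, 101, 89, 84, 88, 104, 110, 113, 116, 114, 113, 114, 116, 112, 116, 111, 112, 114, 115, 116, 110, 113, 117, 114, 113, 113, 113, 114, 116, 111, 115, 112, 112, 115, 114, 112, 114, 114, 111, 97, 87, 81, 81, 83, 83]
```

Run:
```python
import cv2,numpy as np
t=cv2.imread('pics/t4.png');s=cv2.imread('pics/s4.png')
z=lambda i,x,y,w,h:cv2.resize(i[y:y+h,x:x+w],(400*2*w//w,600*1) if 0 else (w*7,h*7),interpolation=cv2.INTER_CUBIC)
cv2.imwrite('pics/v5.png',z(t,125,172,100,80))
```

```text
(no output)
```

View pics/v5.png

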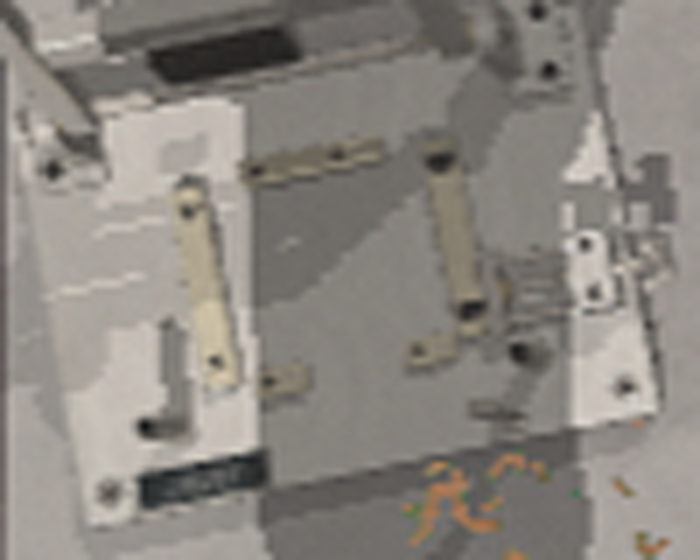

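The nest strips' inner edges in the crop are: left (208,185)–(240,380), right (428,170)–(456,312), back (252,186)–(382,162), front (262,372)–(450,335).

Run:
```python
from h import *
import pickle
np.set_printoptions(precision=4,suppress=True)
t=cam('top');f=lambda u,v:plane(t,(125+(u-3)/7,172+(v-3)/7),.0255)[:2]
L=[f(208,185),f(240,380)];Rr=[f(428,170),f(456,312)];B=[f(252,186),f(382,162)];F=[f(262,372),f(450,335)]
u=lambda e:(e[1]-e[0])/np.linalg.norm(e[1]-e[0])
for n,e in zip('LRBF',(L,Rr,B,F)):
    d=u(e);print(n,e,'psi',np.arctan2(-d[1],-d[0]) if n in'LR' else np.arctan2(d[0],-d[1]))
FL,FR=[plane(t,(125+(a-3)/7,172+(b-3)/7),.018)[:2] for a,b in((88,522),(655,412))]
d=u((FL,FR));psi=np.arctan2(d[0],-d[1]);print('front',FL,FR,np.linalg.norm(FL-FR),psi)
for psi in (psi,.19):
    X=np.array([np.cos(psi),np.sin(psi)]);Y=np.array([-X[1],X[0]])
    b,fr,l,r=[np.mean(e,0) for e in (B,F,L,Rr)]
    print(psi,'sep',(b-fr)@X,(l-r)@Y,'centre',X*((b+fr)@X/2)+Y*((l+r)@Y/2),'front mid rel', ((FL+FR)/2-(X*((b+fr)@X/2)+Y*((l+r)@Y/2)))@np.c_[X,Y])
s=pickle.load(open('w4.pkl','rb'));w=cam('wrist',s)
for x in (265,285,300):
    fz=dict([(265,(152.5,160,176,206)),(285,(152.5,160,176,206)),(300,(152.5,157,171.5,205.7))])[x]
    print([plane(w,(x,r),z)[:2] for r,z in zip(fz,(0,.01,.032,.032))])
print('sides z.032',plane(w,(251.5,195),.032),plane(w,(313,195),.032),'TCP',s['position'])
```

```text
L [array([0.5977, 0.0775]), array([0.5307, 0.0667])] psi 0.16047385072797932
R [array([0.6019, 0.0023]), array([ 0.5529, -0.0071])] psi 0.1888644723280613
B [array([0.5972, 0.0625]), array([0.6048, 0.018 ])] psi 0.17046434357513113
F [array([0.5333, 0.0592]), array([ 0.5451, -0.005 ])] psi 0.18121158067366677
front [0.483  0.1206] [ 0.518 -0.074] 0.1976837764040514 0.1777927855466238
0.1777927855466238 sep 0.06314738794491372 0.07567284675714867 centre [0.5699 0.0347] front mid rel [-0.0704  0.0011]
0.19 sep 0.06316732664917697 0.07566482450218019 centre [0.5699 0.0347] front mid rel [-0.0703  0.002 ]
[array([ 0.5066, -0.3815]), array([ 0.514 , -0.3819]), array([ 0.5285, -0.3827]), array([ 0.5635, -0.3872])]
[array([ 0.5092, -0.3577]), array([ 0.5166, -0.3586]), array([ 0.531 , -0.3604]), array([ 0.566 , -0.3642])]
[array([ 0.5112, -0.3398]), array([ 0.515 , -0.3407]), array([ 0.5277, -0.3432]), array([ 0.5676, -0.3469])]
sides z.032 [ 0.5487 -0.4008  0.032 ] [ 0.5565 -0.3309  0.032 ] TCP [ 0.5368 -0.3653  0.222 ]
```

Separations come out 63.1 × 75.7 mm (given 62 × 75.5), so the nest centre is (0.5699, 0.0347) with yaw 0.178. The cover centre is about (0.5375, −0.365) with yaw −0.11. Next I turn the jaws to close along cover x and descend part-way.

Request:
send_rows([
  [[0,0,0.0805,0,0,0,1],[0,0,0.0805,0,0,0,1],[0,0,0.0805,0,0,0,1],[0,0,0.0805,0,0,0,1],[0,0,0.0805,0,0,0,1],[0,0,0.0805,0,0,0,1],[0,0,0.0805,0,0,0,1],[0,0,0.0805,0,0,0,1],[0,0,0.0805,0,0,0,1],[0,0,0.0805,0,0,0,1],[0,0,0.0805,0,0,0,1],[0,0,0.0805,0,0,0,1],[0,0,0.0805,0,0,0,1],[0,0,0,0,0.024,0,1],[0,0,0,0,0.024,0,1],[0,0,0,0,0,0,1]],
])

```text
clock: 10.93
position: [0.55, -0.3625, 0.2224]
ee_rot: [0.741, 0.671, 0.0, -0.0]
ft_force: [-0.2, 0.3, 0.4]
grip_width: 1.002
grasp_force: 0.0
```

Request:
send_rows([
  [[0,0,0,0,0,0.095,1],[0,0,0,0,0,0.095,1],[0,0,0,0,0,0.095,1],[0,0,0,0,0,0.095,1],[0,0,0,0,0,0.095,1],[0,0,0,0,0,0.095,1],[0,0,0,0,0,0.095,1],[0,0,0,0,0,0.095,1],[0,0,0,0,0,0,1],[0,0,0,0,0,0,1]],
])

```text
clock: 11.77
position: [0.5481, -0.3632, 0.0702]
ee_rot: [0.743, 0.67, -0.0, -0.001]
ft_force: [0.7, 0.6, 0.9]
grip_width: 0.999
grasp_force: 0.0
```

Run:
```python
from h import *
np.set_printoptions(precision=4,suppress=True)
s=get_obs();w=optics.camera('wrist')[:,:,::-1].copy();d=optics.camera('side')[:,:,::-1].copy()
cv2.imwrite('pics/w6.png',w);cv2.imwrite('pics/s6.png',d)
import pickle;pickle.dump(s,open('w6.pkl','wb'))
M=R.from_quat(s['ee_rot']).as_matrix();print(s['position'],M,s['joint_pos'])
for y in (-.05,0,.05):
  for z in (-.02,0,.017): print(y,z,proj(cam('side'),s['position']+M@[0,y,z]),proj(cam('wrist',s),s['position']+M@[0,y,z]))
cv2.imwrite('pics/v6.png',np.hstack([cv2.resize(d[180:300,200:340],None,fx=3.3,fy=3.3,interpolation=cv2.INTER_CUBIC)[:,:399],cv2.resize(w[100:400,120:420],(396,396))]))
```

```text
[ 0.5481 -0.3632  0.0702] [[ 0.103   0.9947 -0.0014]
 [ 0.9947 -0.103   0.0009]
 [ 0.0008 -0.0015 -1.    ]] [-0.0536  0.6472  0.8078  1.5657 -0.4984  1.147   0.7595]
-0.05 -0.02 [244.497  225.8993] [176.8582 278.0059]
-0.05 0 [244.6507 235.126 ] [188.483  258.9748]
-0.05 0.017 [244.7785 242.8012] [196.4941 245.8598]
0 -0.02 [271.1772 227.7237] [279.9374 277.9934]
0 0 [271.0191 236.9721] [280.0129 258.9646]
0 0.017 [270.8876 244.6645] [280.0649 245.8511]
0.05 -0.02 [298.1106 229.5654] [383.006 277.981]
0.05 0 [297.6349 238.8354] [371.5343 258.9544]
0.05 0.017 [297.2392 246.5452] [363.6287 245.8423]
```

View pics/v6.png

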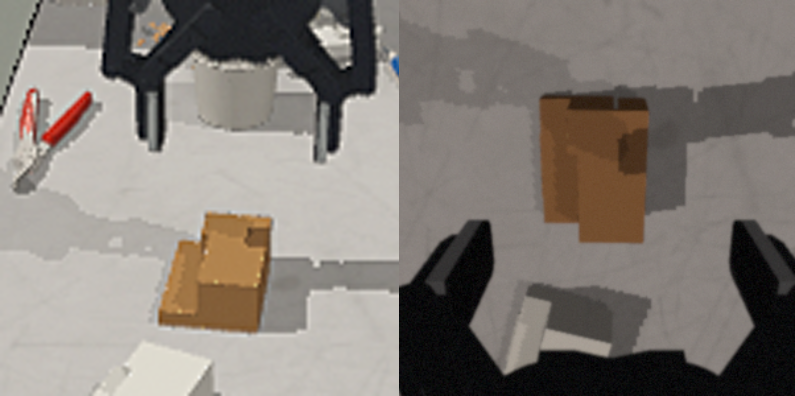

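Side crop: the tips are at about (247,225.5) and (297.6,228.5), so with the jaws open they end about 21 mm behind the reported TCP. The wrist crop shows the block top at columns 257–306, rows 182–282. I'll compute the offset.

Run:
```python
from h import *
import pickle
np.set_printoptions(precision=4,suppress=True)
s=pickle.load(open('w6.pkl','rb'));w=cam('wrist',s);im=cv2.imread('pics/w6.png')
h=cv2.cvtColor(im,cv2.COLOR_BGR2HSV);m=cv2.inRange(h,(5,90,30),(20,255,255));m[:150]=0;m[300:]=0;m[:,:215]=0;m[:,320:]=0
c=max(cv2.findContours(m,0,1)[0],key=cv2.contourArea);print(cv2.approxPolyDP(c,2.5,True)[:,0].tolist())
M=R.from_quat(s['ee_rot']).as_matrix();loc=lambda uv,z:(M.T@(plane(w,uv,z)-s['position']))[:2]
for r in (215,240,265,275):
    xs=np.where(m[r])[0];v=h[r,xs[0]:xs[-1]+1,2].astype(int);e=np.abs(np.diff(cv2.GaussianBlur(v.astype(np.float32)[None],(5,1),0)[0]))
    print(r,xs[0],xs[-1],'step edge',xs[0]+8+e[8:-8].argmax(),'R',loc((xs[-1]+.5,r),.032),'L',loc((xs[0]-.5,r),0))
for col in (265,280,295):
    ys=np.where(m[:,col])[0];print(col,ys[0],ys[-1],'near',loc((col,ys[-1]+.5),.032),'far z0',loc((col,ys[0]-.5),.032),loc((col,ys[0]-.5),0))
```

```text
[[229, 173], [226, 177], [230, 267], [255, 268], [257, 283], [304, 283], [306, 177], [287, 174], [283, 183], [281, 173]]
215 227 307 step edge 285 R [0.0122 0.0178] L [ 0.0011 -0.0408]
240 228 306 step edge 255 R [-0.0055  0.0176] L [-0.0195 -0.0411]
265 230 305 step edge 256 R [-0.0241  0.0174] L [-0.0413 -0.0407]
275 257 304 step edge 281 R [-0.0319  0.0169] L [-0.0503 -0.0192]
265 173 283 near [-0.0386 -0.0106] far z0 [ 0.0402 -0.0094] [ 0.0338 -0.011 ]
280 173 283 near [-0.0386 -0.0001] far z0 [ 0.0402 -0.0001] [ 0.0338 -0.0001]
295 175 283 near [-0.0386  0.0104] far z0 [0.039  0.0093] [0.0324 0.0108]
```

Request:
send_rows([
  [[0,0,0,-0.01,-0.0125,0.068,1],[0,0,0,0,0,0.068,1],[0,0,0,0,0,0.068,1],[0,0,0,0,0,0.068,1],[0,0,0,0,0,0.068,1],[0,0,0,0,0,0,1]],
])

```text
clock: 12.37
position: [0.544, -0.3641, -0.0012]
ee_rot: [0.743, 0.669, -0.001, -0.002]
ft_force: [0.2, -0.1, -0.1]
grip_width: 1.0
grasp_force: 0.0
```

Request:
send_rows([
  [[0,0,0,0,0,0,0.3],[0,0,0,0,0,0,0.3],[0,0,0,0,0,0,0.3],[0,0,0,0,0,0,0.3],[0,0,0,0,0,0,0.3],[0,0,0,0,0,0,0.3],[0,0,0,0,0,0,0.3]],
], squeeze=30)

```text
clock: 12.95
position: [0.5461, -0.3658, 0.0035]
ee_rot: [0.743, 0.669, 0.0, 0.001]
ft_force: [-0.1, 0.3, 5.9]
grip_width: 0.461
grasp_force: 31.8
```

The block is gripped (39 mm opening, 32 N). Lift and turn to the jig's yaw.

Request:
send_rows([
  [[0,0,0,0,0,-0.05,0.3],[0,0,0,0,0,-0.08,0.3],[0,0,0,0,0,-0.1,0.3],[0,0,0,0,0,-0.1,0.3],[0,0,0,0,0,-0.1,0.3],[0,0,0,0,0,-0.1,0.3],[0,0,0,0,0,-0.1,0.3],[0,0,-0.031,0,0,-0.02,0.3],[0,0,-0.031,0,0,0,0.3],[0,0,-0.031,0,0,0,0.3],[0,0,-0.031,0,0,0,0.3],[0,0,-0.031,0,0,0,0.3],[0,0,-0.031,0,0,0,0.3],[0,0,0,0,0,0,0.3],[0,0,0,0,0,0,0.3]],
])

```text
clock: 14.2
position: [0.5455, -0.3657, 0.1337]
ee_rot: [0.644, 0.765, 0.0, 0.0]
ft_force: [0.4, 0.1, -0.3]
grip_width: 0.464
grasp_force: 31.2
```

```bash
cat > cov.py <<'E'
from h import *
np.set_printoptions(precision=4,suppress=True)
s=get_obs();w=cam('wrist',s);im=optics.camera('wrist')[:,:,::-1].copy()
M=R.from_quat(s['ee_rot']).as_matrix();print(s['clock'],s['position'],'psi',np.arctan2(-M[0,1],M[1,1]),s['grip_width'],s['grasp_force'],'tilt',M[:,2])
h=cv2.cvtColor(im,cv2.COLOR_BGR2HSV);m=cv2.inRange(h,(5,90,30),(20,255,255));m[:,:190]=0;m[:,360:]=0;m[:120]=0
c=max(cv2.findContours(m,0,1)[0],key=cv2.contourArea);print(cv2.boundingRect(c),cv2.approxPolyDP(c,3,True)[:,0].tolist())
def loc(uv,z):
    K,T=cam('wrist',s);T=np.array(optics.get_calibration('wrist')['T_tool_cam']);return plane((K,T),uv,z)
E
python3 - <<'E'
from cov import *
zu=.0035  # underside in tool z; block top .032 nearer the camera
for q in cv2.approxPolyDP(c,3,True)[:,0]: print(q,'top',loc(q,zu-.032)[:2],'step top',loc(q,zu-.010)[:2],'bottom',loc(q,zu)[:2])
E
```

```text
14.2 [ 0.5455 -0.3657  0.1337] psi -1.3990486389310628 0.4642798761105311 31.196043491363525 tilt [ 0.0008 -0.0002 -1.    ]
(207, 193, 120, 158) [[211, 193], [207, 198], [213, 268], [223, 264], [228, 254], [234, 254], [241, 262], [242, 288], [235, 321], [250, 324], [251, 349], [319, 350], [326, 225], [319, 196], [292, 196], [290, 212], [285, 208], [285, 194]]
[211 193] top [ 0.0448 -0.0287] step top [ 0.0389 -0.0338] bottom [ 0.0362 -0.0361]
[207 198] top [ 0.0427 -0.0305] step top [ 0.0364 -0.0359] bottom [ 0.0335 -0.0384]
[213 268] top [ 0.01   -0.0302] step top [-0.002  -0.0356] bottom [-0.0075 -0.038 ]
[223 264] top [ 0.012  -0.0256] step top [ 0.0003 -0.0301] bottom [-0.005  -0.0322]
[228 254] top [ 0.0169 -0.0231] step top [ 0.0061 -0.0272] bottom [ 0.0012 -0.0291]
[234 254] top [ 0.0169 -0.0204] step top [ 0.0061 -0.0241] bottom [ 0.0012 -0.0257]
[241 262] top [ 0.013  -0.0175] step top [ 0.0015 -0.0206] bottom [-0.0038 -0.022 ]
[242 288] top [-0.0003 -0.0176] step top [-0.0142 -0.0207] bottom [-0.0205 -0.0221]
[235 321] top [-0.0183 -0.0216] step top [-0.0354 -0.0254] bottom [-0.0431 -0.0272]
[250 324] top [-0.02   -0.0145] step top [-0.0374 -0.0171] bottom [-0.0453 -0.0183]
[251 349] top [-0.0348 -0.0144] step top [-0.0547 -0.017 ] bottom [-0.0638 -0.0182]
[319 350] top [-0.0354  0.0191] step top [-0.0554  0.0225] bottom [-0.0646  0.024 ]
[326 225] top [0.0307 0.0196] step top [0.0222 0.0231] bottom [0.0184 0.0246]
[319 196] top [0.0435 0.0161] step top [0.0374 0.019 ] bottom [0.0346 0.0202]
[292 196] top [0.0435 0.0049] step top [0.0374 0.0057] bottom [0.0346 0.0061]
[290 212] top [0.0365 0.0041] step top [0.0292 0.0048] bottom [0.0258 0.0052]
[285 208] top [0.0383 0.002 ] step top [0.0312 0.0023] bottom [0.028  0.0025]
[285 194] top [0.0444 0.002 ] step top [0.0384 0.0023] bottom [0.0357 0.0025]
```

Cover geometry in the jaws checks out: block edge at +19 mm, step edge at −38 mm, centred lengthwise within 1 mm. Now I carry it at about 130 mm height.

Request:
send_rows([
  [[0,0,0,0.08,0.021,0,0.3],[0,0,0,0.16,0.042,0,0.3],[0,0,0,0.16,0.042,0,0.3],[0,0,0,0.16,0.042,0,0.3],[0,0,0,0.16,0.042,0,0.3],[0,0,0,0.16,0.042,0,0.3],[0,0,0,0.16,0.042,0,0.3],[0,0,0,0.16,0.042,0,0.3],[0,0,0,0.16,0.042,0,0.3],[0,0,0,0.16,0.042,0,0.3],[0,0,0,0.16,0.042,0,0.3],[0,0,0,0.16,0.042,0,0.3],[0,0,0,0.08,0.021,0,0.3],[0,0,0,0,0,0,0.3],[0,0,0,0,0,0,0.3]],
])

```text
clock: 15.5
position: [0.5785, 0.0311, 0.1329]
ee_rot: [0.643, 0.766, -0.0, 0.0]
ft_force: [-0.1, -1.8, -0.7]
grip_width: 0.461
grasp_force: 31.2
```

Run:
```python
from cov import *
cv2.imwrite('pics/w8.png',im)
d=np.array([.5790,.0353,.0])-s['position'];print('tool delta',M.T@d, 'torque',s['torque'],s['ft_force'],s['joint_pos'])
```

```text
15.5 [0.5785 0.0311 0.1329] psi -1.3962696186536077 0.4607584061856625 31.17627739906311 tilt [ 0. -0. -1.]
(208, 194, 118, 158) [[211, 194], [208, 214], [212, 267], [222, 265], [228, 254], [235, 254], [236, 261], [241, 263], [242, 288], [235, 322], [250, 324], [251, 350], [319, 350], [325, 268], [325, 212], [320, 197], [293, 196], [293, 210], [288, 212], [284, 194]]
tool delta [0.004  0.0012 0.1329] torque [-0.0398 -0.037   0.0583] [-0.1405 -1.8182 -0.7287] [-0.7457  0.3597  0.7519  1.7297 -0.2656  1.1571  0.2567]
```

Request:
send_rows([
  [[0,0,0,0.02,0.006,0,0.3],[0,0,0,0,0,0,0.3],[0,0,0,0,0,0.07,0.3],[0,0,0,0,0,0.07,0.3],[0,0,0,0,0,0.07,0.3],[0,0,0,0,0,0.07,0.3],[0,0,0,0,0,0.07,0.3],[0,0,0,0,0,0,0.3],[0,0,0,0,0,0,0.3]],
])

```text
clock: 16.3
position: [0.5787, 0.0335, 0.0625]
ee_rot: [0.644, 0.765, -0.001, -0.0]
ft_force: [1.2, -0.2, -0.4]
grip_width: 0.468
grasp_force: 31.2
```

Run:
```python
from cov import *
cv2.imwrite('pics/w9.png',im);t=optics.camera('top')[:,:,::-1].copy();d=optics.camera('side')[:,:,::-1].copy();cv2.imwrite('pics/t9.png',t);cv2.imwrite('pics/s9.png',d)
print('tool delta',M.T@(np.array([.5790,.0353,.04])-s['position']))
for n,i in(('top',t),('side',d)):
    hh=cv2.cvtColor(i,cv2.COLOR_BGR2HSV);mm=cv2.inRange(hh,(5,110,40),(20,255,255));k=np.zeros_like(mm)
    pc=proj(cam(n),(.5699,.0347,.06)).astype(int);a,b=pc;k[b-40:b+40,a-40:a+40]=mm[b-40:b+40,a-40:a+40]
    for q in cv2.findContours(k,0,1)[0]:
        if cv2.contourArea(q)>15: print(n,pc,cv2.boundingRect(q),cv2.contourArea(q),cv2.approxPolyDP(q,1.5,True)[:,0].tolist())
# expected cover corners in side view for a perfect hover with present height
psi=.178;X=np.array([np.cos(psi),np.sin(psi)]);Y=np.array([-X[1],X[0]]);u=s['position'][2]-.0035
for x,y,z in((-.029,-.037,0),(.029,-.037,0),(.029,-.037,.032),(-.011,-.037,.032),(-.029,-.037,.01)): print((x,y,z),proj(cam('side'),np.append(np.array([.5699,.0347])+x*X+y*Y,u+z)))
```

```text
16.3 [0.5787 0.0335 0.0625] psi -1.3985776439656044 0.4680597393995529 31.15337312221527 tilt [-0.0011 -0.0005 -1.    ]
(207, 193, 121, 158) [[210, 193], [207, 201], [212, 268], [222, 265], [228, 254], [235, 254], [236, 261], [242, 264], [235, 322], [250, 324], [251, 349], [319, 350], [327, 218], [322, 198], [292, 195], [293, 209], [287, 211], [284, 193]]
tool delta [0.0017 0.0007 0.0225]
top [168 208] (171, 192, 17, 28) 253.5 [[181, 192], [173, 193], [171, 206], [177, 209], [172, 219], [187, 216], [185, 207], [181, 204], [183, 202], [180, 198], [182, 197]]
side [280 165] (312, 164, 8, 5) 16.5 [[312, 168], [319, 168], [314, 164]]
side [280 165] (270, 150, 24, 21) 336.0 [[270, 158], [270, 164], [274, 170], [293, 169], [293, 157], [289, 150], [279, 150], [279, 160], [277, 162]]
(-0.029, -0.037, 0) [272.2501 171.0414]
(0.029, -0.037, 0) [293.4911 169.9879]
(0.029, -0.037, 0.032) [293.9479 158.7705]
(-0.011, -0.037, 0.032) [279.1506 159.4308]
(-0.029, -0.037, 0.01) [272.3052 167.5389]
```

Side and wrist agree with the expected hover pose within about 1 px. Last small correction and slow descent.

Request:
send_rows([
  [[0,0,0,0.008,0.003,0,0.3],[0,0,0,0,0,0,0.3],[0,0,0,0,0,0.02,0.3],[0,0,0,0,0,0.02,0.3],[0,0,0,0,0,0.02,0.3],[0,0,0,0,0,0.02,0.3],[0,0,0,0,0,0.02,0.3],[0,0,0,0,0,0.005,0.3],[0,0,0,0,0,0,0.3],[0,0,0,0,0,0,0.3],[0,0,0,0,0,0,0.3],[0,0,0,0,0,0,0.3]],
])

```text
clock: 17.45
position: [0.5795, 0.036, 0.0419]
ee_rot: [0.643, 0.766, 0.0, 0.0]
ft_force: [-0.7, -1.1, 0.2]
grip_width: 0.462
grasp_force: 31.2
```

Run:
```python
from cov import *
t=optics.camera('top')[:,:,::-1].copy();d=optics.camera('side')[:,:,::-1].copy();cv2.imwrite('pics/t10.png',t);cv2.imwrite('pics/s10.png',d);cv2.imwrite('pics/w10.png',im)
print('tool delta',M.T@(np.array([.5790,.0353,.04])-s['position']),s['ft_force'],s['joint_velocities'])
psi=.178;X=np.array([np.cos(psi),np.sin(psi)]);Y=np.array([-X[1],X[0]]);u=s['position'][2]-.0035
for n,i in(('top',t),('side',d)):
    hh=cv2.cvtColor(i,cv2.COLOR_BGR2HSV);mm=cv2.inRange(hh,(5,110,40),(20,255,255));k=np.zeros_like(mm)
    a,b=proj(cam(n),(.5699,.0347,.06)).astype(int);k[b-30:b+30,a-30:a+26]=mm[b-30:b+30,a-30:a+26]
    for q in cv2.findContours(k,0,1)[0]:
        if cv2.contourArea(q)>15: print(n,cv2.boundingRect(q),cv2.approxPolyDP(q,1.5,True)[:,0].tolist())
    for x,y,z in((-.029,-.037,0),(-.029,.037,0),(.029,-.037,0),(.029,-.037,.032),(-.011,-.037,.032),(.029,.037,.032)): print((x,y,z),proj(cam(n),np.append(np.array([.5699,.0347])+x*X+y*Y,u+z)).round(1))
# front-light: frame still up? compare top picture with t4 in the frame area
t4=cv2.imread('pics/t4.png');print('frame px diff',np.abs(t[150:180,125:175].astype(int)-t4[150:180,125:175]).mean())
```

```text
17.45 [0.5795 0.036  0.0419] psi -1.3973289621571927 0.46189183336258777 31.1543208360672 tilt [ 0.0004  0.0002 -1.    ]
(207, 193, 121, 159) [[210, 193], [207, 208], [211, 268], [222, 265], [228, 254], [234, 254], [241, 263], [242, 289], [235, 322], [250, 323], [251, 350], [319, 350], [327, 217], [320, 197], [293, 195], [293, 209], [287, 211], [284, 193]]
tool delta [-0.0006 -0.0006  0.0019] [-0.6677 -1.068   0.2479] [-0.0001 -0.0015  0.0022  0.     -0.0004 -0.     -0.0023]
top (171, 193, 17, 27) [[182, 193], [174, 194], [173, 208], [176, 209], [176, 214], [171, 218], [179, 219], [187, 216], [186, 208], [181, 200], [183, 198]]
(-0.029, -0.037, 0) [188.6 218. ]
(-0.029, 0.037, 0) [157.8 223.9]
(0.029, -0.037, 0) [184.2 194. ]
(0.029, -0.037, 0.032) [181.5 192.5]
(-0.011, -0.037, 0.032) [184.6 209.5]
(0.029, 0.037, 0.032) [149.8 198.6]
side (269, 157, 25, 21) [[269, 166], [273, 177], [293, 176], [293, 165], [288, 157], [278, 157], [277, 169], [273, 165]]
(-0.029, -0.037, 0) [272.1 178.2]
(-0.029, 0.037, 0) [267.7 168.1]
(0.029, -0.037, 0) [293.2 177.1]
(0.029, -0.037, 0.032) [293.7 166. ]
(-0.011, -0.037, 0.032) [279.  166.7]
(0.029, 0.037, 0.032) [288.  156.6]
frame px diff 28.67377777777778
```

Run:
```python
from h import *
a=cv2.imread('pics/s4.png');b=cv2.imread('pics/s10.png');s0=cv2.imread('pics/side0.png')
u,v=proj(cam('side'),(.67,.053,.216)).astype(int);print(u,v)
P=lambda i:i[v-12:v+13,u-12:u+25].astype(int)
print(np.abs(P(a)-P(b)).mean(),np.abs(P(a)-P(s0)).mean(),(P(a).max(2)<50).sum(),(P(b).max(2)<50).sum(),(P(s0).max(2)<50).sum())
for i in (a,b): 
    ys,xs=np.where(P(i).max(2)<50);print(xs.mean()+u-12,ys.mean()+v-12)
```

```text
319 107
4.9034234234234235 14.615855855855855 60 65 0
319.35 107.58333333333333
319.1384615384615 107.36923076923077
```

The knob is still at its open position and the cover is in place, still and held, so I'm handing in.

```bash
python3 -c "
from workcell import job;print(job.hand_in())"
```

```text
the job is handed in; nothing more can be done
None
```

I handed the job in with the frame open at its stop and the brown cover held level about 13 mm above the strips of the empty nest, lined up with its low step toward the robot; no verdict came back.

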